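# Unclip the rod case and lean its lid against the panel

### The job

Flip both clips of the blue rod case wide open, then lift the lid off by its handle and lay it flat on the bench. Take it again by its long edges and lean it gently against the plywood panel: rubber end down on the bench and right up against the yellow stop, the other end resting on the panel, handle facing outward, within the panel's width. Let go of it there, and leave the other things on the bench where they are.

Things in the scene. Friction and masses are not known exactly. Their poses are not given: they have to be found in the camera images.
- case: narrow blue open-topped case fixed to the bench, 68 (x) x 258 (y) x 80 (z) mm, walls 6 mm. Origin: centre of its underside; long axis y. The lid sits inside the walls on ledges 60 mm above the bench, 3 mm clear all round, its top 2 mm below the rim, so that only its handle can be taken. A clip is hinged on each short end
- clip_left (a joint): steel wire bale clip with a red tab on the case's +y end. 0 = upright, its two wire hooks (42 mm apart, 22 mm long) reaching inward over the lid's end and blocking it; grows to 2.0 rad as it swings outward (case +y) and down; wide open is above 1.2. Hinge parallel to the case's x, 136 mm from its centre, 55 mm above the bench; stiff (0.1 N m), it stays where it is pushed
- clip_left_tab (a point): top middle of clip_left's red tab (34 wide, 6 thick, 40 mm high, standing 124 mm above the bench when closed, 69 mm from the hinge); the part to push outward from the lid's side, above the hooks (their top is 88 mm above the bench)
- clip_right (a joint): the same clip on the case's -y end; grows to 2.0 rad as it swings outward to the case's -y
- clip_right_tab (a point): top middle of clip_right's red tab, as clip_left_tab
- lid: loose lid, a grey bar with a blue panel on top, 50 (x) x 240 (y) x 18 (z) mm, about 0.2 kg. Origin: centre of its flat underside; z out of the top; y along its length, towards its head end; the -y end has a black rubber foot. In the middle of the top stands a black handle fin, 40 (x) x 12 (y) x 28 (z) mm. The bench between the robot and the case is clear to lay it on
- lid_handle (a point): middle of the lid's handle fin, 32 mm above the underside
- lid_foot (a point): middle of the top edge of the lid's rubber (-y) end: the edge that meets the stop. In the lid's frame (0, -120, 18) mm
- lid_head (a point): middle of the bottom edge of the lid's other (+y) end: the edge that meets the panel. In the lid's frame (0, 120, 0) mm
- stand: leaning place fixed to the bench: yellow stop batten (20 thick, 170 long, 24 mm high) and parallel upright plywood panel (180 wide, 250 high, 18 mm thick), bare bench between. Origin: on the bench, middle of the stop's face towards the panel; x points to the panel, whose face is at x = 107 mm; y along the stop. Lid with foot at the stop and head on the panel stands at 68 degrees to the bench
- bolt_bin: black bin of bolts, 120 x 170 x 65 mm, origin under its centre; leave alone
- tape_roll: cardboard-coloured ring, 90 mm across, 25 mm high, origin under its centre; leave alone
- spanner: steel spanner 170 mm long lying flat; leave alone
- carton: small cardboard carton 130 x 100 x 90 mm, origin under its centre; leave alone
Things that resemble listed ones, but are neither listed nor needed, are in the scene too. Of the things like the lid, leave any that is turquoise; of the rest the larger one is meant.

How it is judged:
On the way, in this order (a step that is already met when the one before it is completed fails the run):
1. both clips flipped wide open (above 1.2 rad) with the lid still in the case (value of joint each of clip_left, clip_right above 1.2 rad and z of lid in the frame of case below 0.068 m and horizontal distance between lid and case below 0.012 m), for 0.2 s.
2. lid laid flat on the bench, right way up, and let go (height (world z) of lid below 0.005 m and angle between lid's own z axis and vertical below 0.08 rad and contact force between lid and the fingers below 0.1 N and linear speed of lid below 0.03 m/s), for 0.2 s.
At the end, for the whole second after the job is handed in: Lid leaning at rest, released: rubber end on the bench, edge within 7 mm of the stop; head edge within 6 mm of the panel, over 200 mm up; handle outward; ends at most 63 mm (foot) and 67 mm (head) off the stand's middle; both clips still above 1.0 rad (value of joint each of clip_left, clip_right above 1 rad and x of lid_foot in the frame of stand between -0.003 and 0.007 m and height (world z) of lid_foot below 0.013 m and x of lid_head in the frame of stand between 0.101 and 0.11 m and height (world z) of lid_head above 0.2 m and y of lid_foot in the frame of stand between -0.063 and 0.063 m and y of lid_head in the frame of stand between -0.067 and 0.067 m and contact force between lid and the fingers below 0.1 N and linear speed of lid below 0.02 m/s and angular speed of lid below 0.1 rad/s); the robot touches nothing.
It fails at once if the lid raised over 25 mm in the case while a clip is not open (below 1.0 rad) (height (world z) of lid above 0.085 m and value of joint any of clip_left, clip_right below 1 rad).
It fails at once if the lid struck or pressed against the stop or panel with over 40 N (contact force between lid and stand above 40 N).
It fails at once if the bolt bin, tape roll, spanner or carton moved over 30 mm (distance of any of bolt_bin, tape_roll, spanner, carton from where it was at the start of the episode above 0.03 m).
It also fails if it takes over 72 s, if anything falls off the work surface, if the arm or the gripper's body presses on something with over 40 N, if the wrist force passes 120 N, or if a joint passes its speed limit or range.

### The arm

A 6-joint arm with a two-finger parallel gripper is mounted at the origin on the work surface. World frame = base frame: x ahead of the robot, y to its left, z up, the work surface at z = 0. Lengths are in m, angles in rad, forces in N, time in s.
With the tool pointing down it reaches from about 0.325 to 0.9 m from the base axis. Payload 6.1 kg.
Tool frame: the origin (TCP) lies midway between the tips of the shut fingers; the grasp point (between the pads) lies 19 mm behind it; z points along the fingers, y is the line along which they close (so a half turn about z gives the same grasp; the last joint's range is limited). The gripper opens to 87 mm and grips with 3 to 60 N. Pads are 19 mm wide; open, the fingers measure 117 mm over their backs; the gripper's body (75 mm by 190 mm) begins 51 mm behind the grasp point.
Start: joints at [-1.247, 0.22, 1.526, -0, 1.395, -0.126], TCP at [0.272, -0.563, 0.223] pointing down, gripper open.
Joint ranges: [-2.98, 2.98], [-0.91, 2.08], [0.09, 2.57], [-1.24, 4.39], [0.2, 2.65], [-2.68, 2.68]. Speed limits (rad/s): [2.57, 2.57, 3.01, 3.14, 3.14, 3.14].

### API

Orientations are given as a unit quaternion [w, x, y, z].
In Python, from workcell import manip, imaging, job gives the robot as it stands.
- The arm moves only by the tool step_arm, never from a script. Its argument "steps" is a list that holds one entry, the list of rows, each a list of 7 numbers: the closure, from 0 (fully open) to 1 (shut), then the shift along the tool's x, y, z in units of 25 mm (1.0 is 25 mm), then the turn, a rotation vector about the tool's x, y, z in units of 5 degrees (1.0 is 5 degrees). A call has 1 to 5 rows; each row shifts and turns the commanded pose from where the row before left it, along the tool's axes as they then stand; what a row does not reach is not made up. A row lasts 1/8 s, in which the tool goes at most 62.5 mm and 10.7 degrees, less where a joint would pass 70% of its speed; a pose out of reach is approached as far as the arm can. A call is refused whole if a number of a shift passes 1 or a number of a turn 1, either way. A call with a gripper value outside its range is refused whole. The fingers move at their own pace and stop on an object; the grip force is fixed at half the most. Time passes only in rows, so rows that do not move let the fingers close. It gives the time, the measured TCP pose, the force, the opening and the grip force at its end, in the units of the state.
- manip.state(): the state, without advancing time (a new reading comes with each control period).
- imaging.snapshot(name): name is "scene" or "top"; returns the picture (384x512x3 uint8, blue, green, red); there is no depth.
- imaging.camera_params(name): a dict with "fx", "fy", "cx", "cy" (pixels), "rvec" (rotation vector, rad) and "tvec" (3), from world to camera coordinates, as OpenCV has them. Camera axes: x right, y down, z forward; pixel columns grow to the right and rows downward; lengths in m; the calibration is good to about 2 mm. A picture is of the moment at which its call begins. camera_params takes no time and is no camera call.
- job.hand_in(): hands the job in; it is judged then, once.
Trained networks look in the newest picture that a camera, given by its name, has taken for a name from the list of things; names that differ only in an ending like _2 or _b are one class to them, and where a whole thing is asked for, a point or a joint stands for the part that bears it (a point fixed in the world has none). Each returns a list of dicts, best first, with "conf" (0 to 1); they miss things now and then, are a little off and sometimes report something else, mostly with a low value. They report only what shows in the picture. A call takes as long as a camera call. They do not tell look-alikes from the thing itself.
- imaging.look_for(camera, name): "rect" ([centre column, centre row, width, height] in pixels, round what is visible of it).
- imaging.tip_of(camera, name): "at" ([column, row] in pixels: a listed point, or the origin of a listed thing).
The state is a dict: "time": time; "joint_pos": joint angles; "qd": joint speeds; "joint_efforts": joint torques, N m; "eef_pos": TCP position; "tool_rot": TCP orientation; "force": force on the tool from outside, world axes, zero at the start; "moment": the same for the moment, N m; "grip_width": finger opening in m; "grasp_force": force on a finger pad.
Only numpy, scipy, OpenCV 4.12 (cv2) and the standard library are available. Lean on these libraries where they do the work, as an engineer would, in place of code of your own. Each camera call takes 0.05 s, during which the arm holds its last target. There are 200 camera calls.

## Working session

There is one attempt and no reset: what is moved stays moved. The work goes in short steps, Python scripts to look and compute and a tool call to move; the robot and the scene stay as the last step left them, time stands still between calls to the robot, and variables do not carry over. Pictures are saved under pics/ and viewed, at most 13 in all, crops included, and the job is handed in when it is done.

Besides the shell and the picture viewer there is one more tool, called after "Request:" by a JSON object that holds its "api" and its "payload", one argument or row to a line. step_arm: Moves the arm, as the interface text tells. Its arguments: {"type":"object","properties":{"steps":{"type":"array"}},"required":["steps"]}

```bash
mkdir -p pics; python3 - <<'E'
from workcell import manip, imaging, job
import cv2
for c in ("scene","top"):
    im=imaging.snapshot(c); cv2.imwrite(f"pics/{c}0.png",im)
    p=imaging.camera_params(c); print(c,p)
    for n in ("case","clip_left_tab","clip_right_tab","lid_handle","lid","lid_foot","lid_head","stand","bolt_bin","tape_roll","spanner","carton"):
        print(n,[(d['at'],round(d['conf'],2)) for d in imaging.tip_of(c,n)][:3])
print(manip.state())
E
```

```text
scene {'fx': 441.58397380434604, 'fy': 441.58397380434604, 'cx': 252.80834151444097, 'cy': 188.51433986075097, 'rvec': array([ 0.65658006,  2.58466107, -1.25694062]), 'tvec': array([ 0.51775067, -0.06671112,  1.69401904])}
case [([235.2, 185.5], 0.98)]
clip_left_tab [([249.3, 177.3], 0.69), ([394.3, 310.3], 0.22)]
clip_right_tab [([220.4, 139.3], 0.47)]
lid_handle [([237.5, 163.4], 0.96), ([186.1, 181.2], 0.6), ([209.1, 130.4], 0.56)]
lid [([210.0, 138.3], 0.77), ([234.7, 168.3], 0.57), ([188.0, 180.9], 0.57)]
lid_foot [([223.8, 150.8], 0.81), ([166.1, 192.9], 0.8), ([231.7, 142.2], 0.66)]
lid_head [([193.5, 130.0], 0.97), ([245.7, 189.5], 0.84)]
stand [([275.6, 251.6], 0.56), ([199.2, 233.3], 0.26), ([398.0, 306.8], 0.24)]
bolt_bin [([200.1, 234.8], 0.7)]
tape_roll [([260.9, 158.9], 0.58)]
spanner [([362.5, 237.9], 0.62), ([398.2, 310.9], 0.51)]
carton [([395.8, 309.2], 0.63), ([221.1, 139.5], 0.6)]
top {'fx': 412.77595235443556, 'fy': 412.77595235443556, 'cx': 260.8566378395075, 'cy': 189.58606496806965, 'rvec': array([ 2.12734298, -2.16165715,  0.15103098]), 'tvec': array([-0.0413
[... 674 characters left out ...]
nt_pos': array([-1.24708869e+00,  2.20398465e-01,  1.52651481e+00, -1.12064439e-05,
        1.39470185e+00, -1.26103693e-01]), 'qd': array([-5.40109338e-04, -8.62134767e-04,  1.07308742e-04,  1.25650154e-03,
        1.21181718e-05, -1.45620521e-03]), 'joint_efforts': array([ 4.83174917e-04, -4.94554067e+01, -3.87707949e+01,  6.99210470e-02,
        4.67744702e-02,  1.29061743e-06]), 'eef_pos': array([ 0.2717333 , -0.56282009,  0.22253074]), 'tool_rot': array([-1.06381330e-05,  9.74814931e-01,  2.23015360e-01, -6.59809713e-06]), 'force': array([1.35491836, 0.11494088, 0.42181916]), 'moment': array([-0.01860127,  0.01984963, -0.05253423]), 'grasp_force': 0.0, 'grip_width': 0.08674182589882662}
```

View pics/scene0.png

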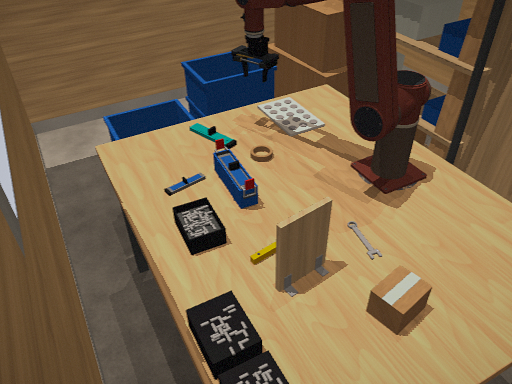

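View pics/top0.png

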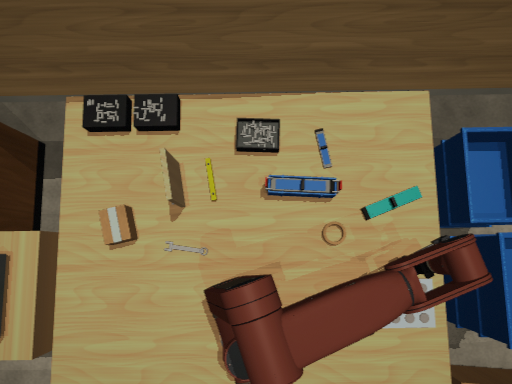

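The scene view shows the case at about (235,180), the stand at (300,245) and the yellow stop at (263,253). In the top view the case is at (303,186), with its left end being +y, the stop at (211,179) and the panel at (172,179). The small blue lid at (323,148) and the turquoise one are look-alikes. Next I'll measure more precisely on enlarged crops.

```bash
cat > geo.py <<'E'
import numpy as np, cv2
from workcell import manip, imaging, job
from scipy.optimize import least_squares
P={c:imaging.camera_params(c) for c in("scene","top")}
def proj(c,X):
    p=P[c];K=np.array([[p['fx'],0,p['cx']],[0,p['fy'],p['cy']],[0,0,1]])
    return cv2.projectPoints(np.atleast_2d(np.asarray(X,float)),p['rvec'],p['tvec'],K,None)[0][:,0]
def tri(s,t):
    f=lambda X:np.r_[proj('scene',X)[0]-s,proj('top',X)[0]-t]
    r=least_squares(f,[.5,0,.05]);return r.x,np.abs(r.fun).max()
def onplane(c,uv,z):
    r=least_squares(lambda X:proj(c,[X[0],X[1],z])[0]-uv,[.5,0]);return r.x
def frame(o,yaw,L):
    c,s=np.cos(yaw),np.sin(yaw);return np.asarray(L)@np.array([[c,s,0],[-s,c,0],[0,0,1]])+np.r_[o[0],o[1],0]
E
python3 - <<'E'
from geo import *
for n,s,t in [("case",[235.2,185.5],[303.3,185]),("cl",[249.3,177.3],[263.6,182.8]),("cr",[220.4,139.3],[340.3,183.9]),("handle",[237.5,163.4],[301.3,184.7]),("stand",[275.6,251.6],[207,179.3]),("bin",[200.1,234.8],[260.5,136.2]),("tape",[260.9,158.9],[331.6,229.1])]:
    print(n,tri(s,t))
S=cv2.imread('pics/scene0.png');T=cv2.imread('pics/top0.png')
r=lambda im,x,y,w,h,k:cv2.resize(im[y:y+h,x:x+w],None,fx=k,fy=k,interpolation=cv2.INTER_CUBIC)
a=r(T,255,165,100,37,8); cv2.imwrite('/tmp/a.png',a)
top=cv2.copyMakeBorder(a,0,4,0,0,cv2.BORDER_CONSTANT)
b=np.hstack([r(S,205,130,60,80,3.75),r(T,155,140,65,80,3.75),r(S,245,195,90,105,300/105)])
b=cv2.copyMakeBorder(b,0,0,0,max(0,800-b.shape[1]),cv2.BORDER_CONSTANT)[:,:800]
cv2.imwrite('pics/crops.png',np.vstack([top,b]))
for c,im in(("scene",S),("top",T)):
    h=cv2.cvtColor(im,cv2.COLOR_BGR2HSV)
    m=cv2.inRange(h,(22,200,120),(32,255,255));k,l,st,ce=cv2.connectedComponentsWithStats(m)
    i=1+st[1:,4].argmax();print(c,'yellow',st[i],ce[i],cv2.minAreaRect(np.argwhere(l==i)[:,::-1].astype(np.float32)))
    m=cv2.inRange(h,(0,190,90),(6,255,255))|cv2.inRange(h,(174,190,90),(180,255,255));k,l,st,ce=cv2.connectedComponentsWithStats(m)
    print('red',[(st[i].tolist(),ce[i].round(1)) for i in range(1,k) if 4<st[i,4]<400])
E
```

```text
case (array([ 0.55487519, -0.21519928, -0.00202299]), np.float64(1.983470407223308))
cl (array([ 0.55697411, -0.06400618,  0.13366231]), np.float64(1.471175510865038))
cr (array([ 0.54240329, -0.34193572,  0.12633825]), np.float64(0.5678424251418903))
handle (array([ 0.54381539, -0.19957883,  0.10360899]), np.float64(0.9744481401564258))
stand (array([0.59151752, 0.16281614, 0.00870049]), np.float64(0.40437263656582445))
bin (array([ 0.76396725, -0.04849204, -0.01633816]), np.float64(1.4549450537093662))
tape (array([ 0.38186894, -0.32425909, -0.00684738]), np.float64(1.0186150479796652))
scene yellow [251 242  25  18 142] [263.66197183 250.71126761] ((263.7076721191406, 250.73846435546875), (5.209457874298096, 28.27991485595703), 60.2551155090332)
red [([216, 139, 8, 10, 65], array([219.6, 143.5])), ([245, 178, 9, 12, 72], array([249.3, 183.8]))]
top yellow [206 158  10  42 185] [210.53513514 178.83243243] ((210.48553466796875, 178.65606689453125), (41.58763885498047, 4.713773250579834), 81.25383758544922)
red [([266, 179, 1, 7, 7], array([266., 182.])), ([340, 181, 2, 8, 16], array([340.5, 184.5]))]
```

View pics/crops.png

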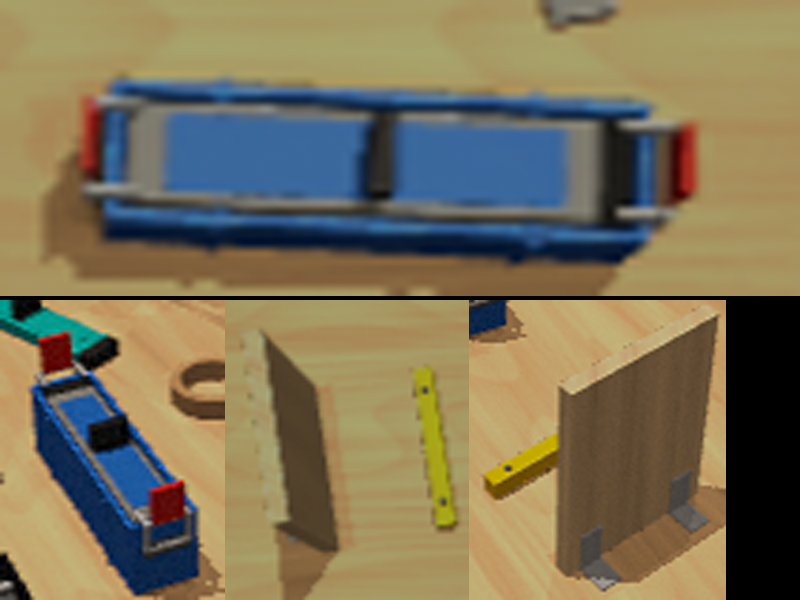

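```bash
python3 - <<'E'
from geo import *
def fit(pts,x0,z=False):
    f=lambda q:np.concatenate([(proj(c,frame(q,q[2],[np.array(l)/1000+[0,0,q[3] if z else 0]]))[0]-uv) for c,l,uv in pts])
    r=least_squares(f,x0+([0] if z else []),loss='soft_l1');print(r.x.round(4),np.degrees(r.x[2]).round(2));print(f(r.x).reshape(-1,2).round(1).tolist())
case=[("scene",[0,136,104],[249.3,183.8]),("scene",[0,-136,104],[219.6,143.5]),("top",[0,-136,124],[340.4,184.9]),("top",[0,136,124],[266.4,182.2]),("top",[0,0,106],[302.8,184.2]),
("scene",[0,136,124],[249.3,177.3]),("scene",[0,-136,124],[220.4,139.3]), ("top",[34,129,80],[269.4,175.2]),("top",[-34,129,80],[268.4,194.6]),("top",[34,-129,80],[336.5,178]),("top",[-34,-129,80],[334,197.5])]
st=[("top",[-10,0,24],[210.5,178.7]),("top",[107,-90,250],[164.9,148.8]),("top",[107,90,250],[172.1,199.2]),("top",[107,-90,0],[179,162.7]),("top",[107,90,0],[184.6,206.7]),
("scene",[125,-90,250],[280.7,228.3]),("scene",[125,90,250],[332.2,200.6]),("scene",[125,-90,0],[282.4,292])]
for z in(0,1): fit(case,[.55,-.2,0.],z); fit(st,[.59,.16,1.7],z)
E
```

```text
[ 0.548  -0.2082 -0.0611] -3.5
[[0.7, -0.6], [1.0, 0.3], [0.1, 0.3], [0.3, -0.2], [0.3, 0.1], [0.5, 1.2], [-0.1, -0.0], [-0.5, -0.1], [-0.3, -1.8], [0.2, 0.1], [2.3, -1.7]]
[0.5879 0.1584 1.7243] 98.79
[[-0.1, 0.0], [-0.5, -1.1], [-0.5, -0.1], [0.1, 0.2], [0.8, -0.0], [0.5, -0.3], [1.0, -1.2], [-3.0, 0.1]]
[ 5.480e-01 -2.081e-01 -6.110e-02  2.000e-04] -3.5
[[0.7, -0.6], [1.1, 0.2], [0.1, 0.3], [0.3, -0.2], [0.3, 0.1], [0.5, 1.1], [-0.1, -0.0], [-0.5, -0.1], [-0.3, -1.8], [0.1, 0.1], [2.3, -1.7]]
[ 0.5876  0.158   1.7235 -0.0024] 98.75
[[0.0, 0.2], [-0.2, -0.9], [-0.2, 0.0], [0.3, 0.3], [1.0, 0.1], [0.5, 0.3], [0.9, -0.6], [-3.0, 0.5]]
```

Request:
{"api": "step_arm", "payload": {
  "steps": [
    [[1,0,0,0,0,0,1],[1,0,0,0,0,0,1],[1,0,0,0,0,0,1],[1,0,0,0,0,0,1],[1,0,0,0,0,0,1]]
  ]
}}

```text
time: 1.92
eef_pos: [0.2717, -0.5628, 0.2225]
tool_rot: [-0.0, 1.0, 0.005, -0.0]
force: [0.6, -0.3, 0.2]
grip_width: 0.0455
grasp_force: 0.0
```

Request:
{"api": "step_arm", "payload": {
  "steps": [
    [[1,0,0,0,0,0,0.86],[1,0.9,-0.9,0,0,0,0],[1,0.9,-0.9,0,0,0,0],[1,0.9,-0.9,0,0,0,0],[1,0.9,-0.9,0,0,0,0]]
  ]
}}

```text
time: 2.55
eef_pos: [0.3678, -0.4779, 0.2226]
tool_rot: [0.0, 1.0, -0.031, 0.0]
force: [0.5, 0.0, 0.5]
grip_width: 0.0018
grasp_force: 0.0
```

Request:
{"api": "step_arm", "payload": {
  "steps": [
    [[1,0.9,-1,0,0,0,0],[1,0.9,-1,0,0,0,0],[1,0.9,-1,0,0,0,0],[1,0.9,-1,0,0,0,0],[1,0.9,-1,0,0,0,0]]
  ]
}}

```text
time: 3.18
eef_pos: [0.4878, -0.3599, 0.2226]
tool_rot: [0.0, 1.0, -0.031, 0.0]
force: [0.5, 0.2, -0.3]
grip_width: 0.0003
grasp_force: 0.0
```

```bash
cat >> geo.py <<'E'
from scipy.spatial.transform import Rotation as Rt
CASE=((0.548,-0.2082),-0.0611); STAND=((0.588,0.158),1.7243)
def loc(X,F):
    c,s=np.cos(F[1]),np.sin(F[1]);d=np.asarray(X[:2])-F[0];return np.r_[c*d[0]+s*d[1],-s*d[0]+c*d[1],X[2]]
def rep():
    s=manip.state();q=s['tool_rot'];R=Rt.from_quat(np.r_[q[1:],q[0]]).as_matrix()
    print('t',s['time'],'pos',s['eef_pos'].round(4),'case',(1e3*loc(s['eef_pos'],CASE)).round(1),'stand',(1e3*loc(s['eef_pos'],STAND)).round(1),'F',s['force'].round(1),'w',round(s['grip_width'],4),s['grasp_force'],'\nq',s['joint_pos'].round(3),'\ntool x',R[:,0].round(3),'y',R[:,1].round(3),'z',R[:,2].round(3));return s,R
def to(X,R,p):print('units',(R.T@(np.asarray(X)-p)/.025).round(2))
E
python3 -c "
from geo import *
rep()"
```

```text
t 3.175 pos [ 0.4878 -0.3599  0.2226] case [ -50.8 -155.1  222.6] stand [-496.5  178.2  222.6] F [ 0.5  0.2 -0.3] w 0.0003 0.0 
q [-0.766  0.176  1.578 -0.     1.388  0.867] 
tool x [ 0.998 -0.062  0.   ] y [-0.062 -0.998  0.   ] z [ 0. -0. -1.]
```

Request:
{"api": "step_arm", "payload": {
  "steps": [
    [[1,1,-1,0,0,0,0],[1,1,-1,0,0,0,0],[1,0,-0.2,1,0,0,0],[1,0,0,1,0,0,0],[1,0,0,1,0,0,0]]
  ]
}}

```text
time: 3.8
eef_pos: [0.5406, -0.3086, 0.1468]
tool_rot: [0.0, 1.0, -0.031, 0.0]
force: [-0.5, -0.8, 0.8]
grip_width: 0.0006
grasp_force: 0.0
```

Request:
{"api": "step_arm", "payload": {
  "steps": [
    [[1,0,0,1,0,0,0],[1,0,0,0.8,0,0,0],[1,0,0.4,0,0,0,0],[1,0,0.4,0,0,0,0],[1,0,0.5,0.05,0,0,0]]
  ]
}}

```text
time: 4.42
eef_pos: [0.5392, -0.3426, 0.103]
tool_rot: [0.0, 1.0, -0.031, 0.001]
force: [0.2, 1.8, 0.6]
grip_width: 0.0004
grasp_force: 1.1
```

Request:
{"api": "step_arm", "payload": {
  "steps": [
    [[1,0,0.52,0.2,0,0,0],[1,0,0.44,0.36,0,0,0],[1,0,0.3,0.48,0,0,0],[1,0,0.16,0.35,0,0,0],[1,0,0.1,0.3,0,0,0]]
  ]
}}

```text
time: 5.05
eef_pos: [0.5357, -0.3789, 0.0578]
tool_rot: [-0.001, 1.0, -0.031, -0.0]
force: [1.5, 1.3, 3.5]
grip_width: 0.0008
grasp_force: 1.4
```

```bash
python3 -c "
from geo import *
rep()
cv2.imwrite('pics/a1.png',cv2.resize(imaging.snapshot('scene')[100:230,160:330],None,fx=4,fy=4))"
```

```text
t 5.05 pos [ 0.5357 -0.3789  0.0578] case [  -1.8 -171.1   57.8] stand [-522.5  133.8   57.8] F [1.5 1.3 3.5] w 0.0008 1.442845769597625 
q [-0.736  0.45   1.562  0.     1.131  0.896] 
tool x [ 0.998 -0.062 -0.001] y [-0.062 -0.998 -0.001] z [-0.001  0.001 -1.   ]
```

View pics/a1.png

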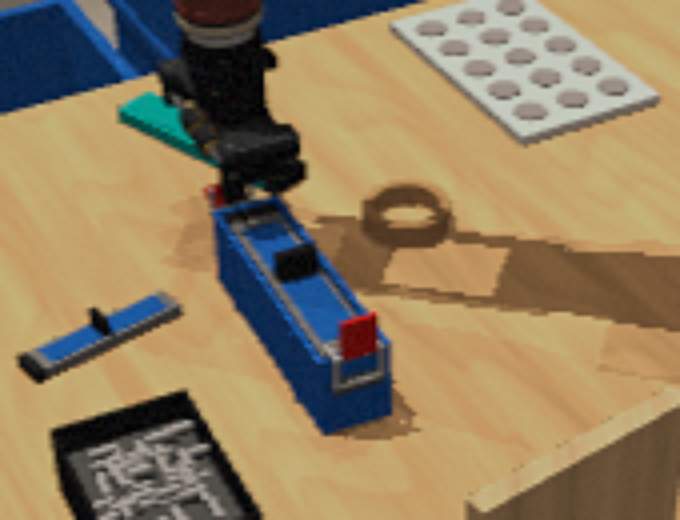

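The right clip is folded down: its red tab now shows low, at the far end near (215,195) in the crop. Now the left clip.

Request:
{"api": "step_arm", "payload": {
  "steps": [
    [[1,0,0,-1,0,0,0],[1,0,0,-1,0,0,0],[1,0,0,-1,0,0,0],[1,0.07,-0.84,-1,0,0,0],[1,0,-1,0,0,0,0]]
  ]
}}

```text
time: 5.72
eef_pos: [0.5415, -0.3334, 0.1608]
tool_rot: [0.001, 1.0, -0.031, 0.001]
force: [-0.2, -0.7, -1.2]
grip_width: 0.0008
grasp_force: 0.0
```

Request:
{"api": "step_arm", "payload": {
  "steps": [
    [[1,0,-1,0,0,0,0],[1,0,-1,0,0,0,0],[1,0,-1,0,0,0,0],[1,0,-1,0,0,0,0],[1,0,-1,0,0,0,0]]
  ]
}}

```text
time: 6.35
eef_pos: [0.5483, -0.2069, 0.1589]
tool_rot: [-0.0, 1.0, -0.031, -0.0]
force: [0.8, 0.9, 0.5]
grip_width: 0.0004
grasp_force: 0.0
```

Request:
{"api": "step_arm", "payload": {
  "steps": [
    [[1,0,-1,0,0,0,0],[1,0,-1,0,0,0,0],[1,0,-1,0,0,0,0],[1,0,-1,0.2,0,0,0],[1,0,0,1,0,0,0]]
  ]
}}

```text
time: 6.98
eef_pos: [0.556, -0.1067, 0.1306]
tool_rot: [0.0, 1.0, -0.03, 0.002]
force: [-0.4, -0.5, -0.0]
grip_width: 0.0005
grasp_force: 0.0
```

Request:
{"api": "step_arm", "payload": {
  "steps": [
    [[1,0,0,1,0,0,0],[1,0,0,0,0,0,0],[1,0,-0.4,0,0,0,0],[1,0,-0.4,0,0,0,0],[1,0,-0.5,0.05,0,0,0]]
  ]
}}

```text
time: 7.6
eef_pos: [0.5574, -0.0761, 0.1041]
tool_rot: [0.001, 1.0, -0.031, 0.001]
force: [0.2, -1.0, 1.9]
grip_width: 0.0008
grasp_force: 1.2
```

Request:
{"api": "step_arm", "payload": {
  "steps": [
    [[1,0,-0.52,0.2,0,0,0],[1,0,-0.44,0.36,0,0,0],[1,0,-0.3,0.48,0,0,0],[1,0,-0.16,0.35,0,0,0],[1,0,-0.1,0.3,0,0,0]]
  ]
}}

```text
time: 8.22
eef_pos: [0.5585, -0.0384, 0.0595]
tool_rot: [0.0, 1.0, -0.031, -0.0]
force: [0.3, -1.4, 2.7]
grip_width: 0.0005
grasp_force: 1.2
```

```bash
python3 -c "
from geo import *
rep()"
```

```text
t 8.225 pos [ 0.5585 -0.0384  0.0595] case [1.000e-01 1.701e+02 5.950e+01] stand [-189.6   59.2   59.5] F [ 0.3 -1.4  2.7] w 0.0005 1.1579450452700257 
q [-0.209  0.243  1.828 -0.     1.072  1.423] 
tool x [ 0.998 -0.061 -0.001] y [-0.061 -0.998  0.   ] z [-0.001 -0.    -1.   ]
```

Request:
{"api": "step_arm", "payload": {
  "steps": [
    [[1,0,0,-1,0,0,0],[1,0,0,-1,0,0,0],[1,0,0,-1,0,0,0],[1,0,0.8,-1,0,0,0],[0.3,0,1,0,0,0,0]]
  ]
}}

```text
time: 8.85
eef_pos: [0.5569, -0.084, 0.1621]
tool_rot: [0.0, 1.0, -0.03, 0.001]
force: [0.7, -0.3, -0.5]
grip_width: 0.0048
grasp_force: 0.0
```

Request:
{"api": "step_arm", "payload": {
  "steps": [
    [[0.3,0,1,0,0,0,0],[0.3,0,1,0,0,0,0],[0.3,0,1,0,0,0,0],[0.3,0,1,0,0,0,0],[0.3,0,1,0,0,0,0]]
  ]
}}

```text
time: 9.48
eef_pos: [0.5473, -0.2088, 0.1591]
tool_rot: [-0.001, 1.0, -0.031, -0.001]
force: [0.3, 0.7, -0.0]
grip_width: 0.0525
grasp_force: 0.0
```

```bash
python3 -c "
from geo import *
rep()
a=imaging.snapshot('scene')[120:220,180:300];b=imaging.snapshot('top')[140:220,240:360]
for n in('clip_left_tab','clip_right_tab'):print(n,[(d['at'],round(d['conf'],2)) for d in imaging.tip_of('scene',n)][:3],[(d['at'],round(d['conf'],2)) for d in imaging.tip_of('top',n)][:3])
cv2.imwrite('pics/a2.png',np.vstack([cv2.resize(a,None,fx=3,fy=3),cv2.resize(b,None,fx=3,fy=3)]))"
```

```text
t 9.475 pos [ 0.5473 -0.2088  0.1591] case [ -0.6  -0.6 159.1] stand [-356.3   96.3  159.1] F [ 0.3  0.7 -0. ] w 0.0525 0.0 
q [-0.499  0.182  1.693 -0.     1.269  1.134] 
tool x [ 0.998 -0.062 -0.002] y [-0.062 -0.998 -0.001] z [-0.002  0.001 -1.   ]
clip_left_tab [([257.1, 205.0], 0.42)] [([245.0, 179.4], 0.48)]
clip_right_tab [([217.9, 149.3], 0.55)] []
```

View pics/a2.png

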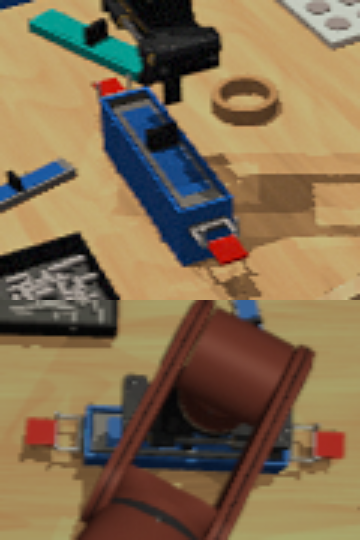

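Both clips lie flat outward: their red tabs are at scene crop (110,85) and (228,250). Now I'll grasp the fin and lift it a little.

Request:
{"api": "step_arm", "payload": {
  "steps": [
    [[0.3,0,0,1,0,0,0],[0.3,0,0,1,0,0,0],[0.3,0,0,0.9,0,0,0],[0.3,0,0,0,0,0,0],[1,0,0,0,0,0,0]]
  ]
}}

```text
time: 10.4
eef_pos: [0.5489, -0.2078, 0.0889]
tool_rot: [0.0, 1.0, -0.03, 0.0]
force: [0.1, 0.1, 0.4]
grip_width: 0.0566
grasp_force: 0.0
```

Request:
{"api": "step_arm", "payload": {
  "steps": [
    [[1,0,0,0,0,0,0],[1,0,0,0,0,0,0],[1,0,0,0,0,0,0],[1,0,0,-0.4,0,0,0],[1,0,0,-0.8,0,0,0]]
  ]
}}

```text
time: 11.02
eef_pos: [0.5478, -0.2079, 0.1184]
tool_rot: [-0.0, 1.0, -0.031, -0.001]
force: [0.3, -0.1, 0.1]
grip_width: 0.0091
grasp_force: 0.0
```

```bash
python3 -c "
from geo import *
rep()"
```

```text
t 11.025 pos [ 0.5478 -0.2079  0.1184] case [ -0.3   0.3 118.4] stand [-355.5   95.7  118.4] F [ 0.3 -0.1  0.1] w 0.0091 0.0 
q [-0.497  0.225  1.725  0.     1.194  1.135] 
tool x [ 0.998 -0.062 -0.002] y [-0.062 -0.998 -0.001] z [-0.001  0.001 -1.   ]
```

The fingers hadn't closed on the fin before I lifted, so I'll reopen, go down and wait longer.

Request:
{"api": "step_arm", "payload": {
  "steps": [
    [[0.5,0,0,0,0,0,0],[0.5,0,0,0,0,0,0],[0.5,0,0,0,0,0,0],[0.5,0,0,0.7,0,0,0],[0.5,0,0,0.6,0,0,0]]
  ]
}}

```text
time: 11.65
eef_pos: [0.5475, -0.2077, 0.0834]
tool_rot: [-0.0, 1.0, -0.031, -0.001]
force: [0.7, 0.4, -0.3]
grip_width: 0.0426
grasp_force: 0.0
```

Request:
{"api": "step_arm", "payload": {
  "steps": [
    [[1,0,0,0,0,0,0],[1,0,0,0,0,0,0],[1,0,0,0,0,0,0],[1,0,0,0,0,0,0],[1,0,0,0,0,0,0]]
  ]
}}

```text
time: 12.28
eef_pos: [0.5488, -0.2084, 0.0862]
tool_rot: [0.0, 1.0, -0.031, 0.001]
force: [0.4, 0.8, 1.5]
grip_width: 0.0117
grasp_force: 30.0
```

```bash
python3 -c "
from geo import *
rep()"
```

```text
t 12.275 pos [ 0.5488 -0.2084  0.0862] case [ 0.8 -0.1 86.2] stand [-356.    94.8   86.2] F [0.4 0.8 1.5] w 0.0117 30.00028431415558 
q [-0.497  0.264  1.744  0.     1.132  1.135] 
tool x [ 0.998 -0.062  0.001] y [-0.062 -0.998  0.   ] z [ 0.001 -0.    -1.   ]
```

Request:
{"api": "step_arm", "payload": {
  "steps": [
    [[1,0,0,-0.4,0,0,0],[1,0,0,-0.6,0,0,0],[1,0,0,-0.8,0,0,0],[1,0,0,-0.8,0,0,0],[1,0,0,-0.6,0,0,0]]
  ]
}}

```text
time: 12.9
eef_pos: [0.549, -0.2085, 0.1679]
tool_rot: [0.001, 1.0, -0.031, 0.001]
force: [-0.9, 0.3, -1.3]
grip_width: 0.0114
grasp_force: 30.0
```

Request:
{"api": "step_arm", "payload": {
  "steps": [
    [[1,-0.5,-0.4,0,0,0,0],[1,-1,-0.7,0,0,0,0],[1,-1,-0.8,0,0,0,0],[1,-1,-0.8,0,0,0,0],[1,-1,-0.8,0,0,0,0]]
  ]
}}

```text
time: 13.52
eef_pos: [0.4407, -0.1134, 0.1662]
tool_rot: [0.0, 1.0, -0.031, 0.0]
force: [0.0, 0.7, -0.8]
grip_width: 0.0119
grasp_force: 30.0
```

Request:
{"api": "step_arm", "payload": {
  "steps": [
    [[1,-0.7,-0.4,0,0,0,0],[1,-0.2,0,0,0,0,-0.8],[1,0,0,0.5,0,0,-0.86],[1,0,0,0.8,0,0,-0.8],[1,0,0,0.9,0,0,0]]
  ]
}}

```text
time: 14.15
eef_pos: [0.4201, -0.1028, 0.1111]
tool_rot: [0.0, 0.997, 0.077, 0.001]
force: [0.1, -0.0, -2.5]
grip_width: 0.0115
grasp_force: 30.0
```

```bash
python3 -c "
from geo import *
rep()
cv2.imwrite('pics/a3.png',cv2.resize(imaging.snapshot('scene')[90:280,150:400],None,fx=3,fy=3))"
```

```text
t 14.15 pos [ 0.4201 -0.1028  0.1111] case [-134.1   97.4  111.1] stand [-232.1  205.8  111.1] F [ 0.1 -0.  -2.5] w 0.0115 29.99890834093094 
q [-0.423 -0.14   2.118 -0.     1.162  0.994] 
tool x [0.988 0.153 0.002] y [ 0.153 -0.988  0.001] z [ 0.002 -0.001 -1.   ]
```

View pics/a3.png

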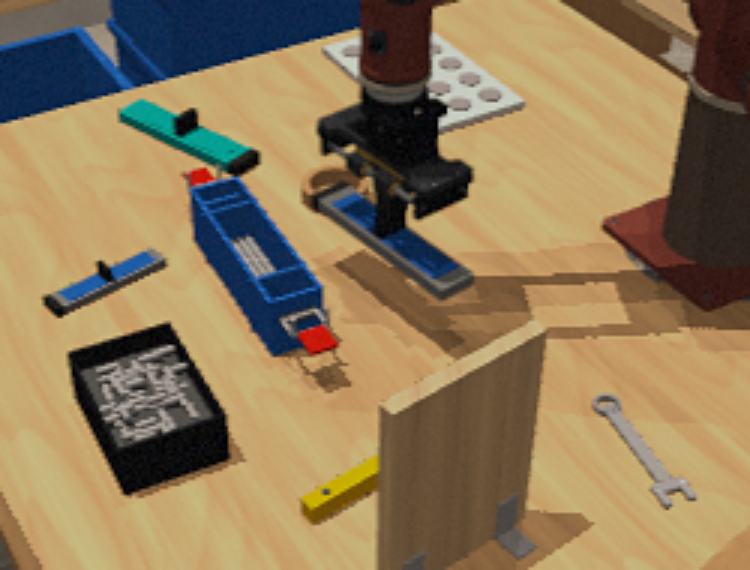

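The lid hangs level from the fin at about (390,240) in the crop, head end towards the stand and clear of the tape roll. Now I'll lower it.

Request:
{"api": "step_arm", "payload": {
  "steps": [
    [[1,0,0,0.9,0,0,0],[1,0,0,0.9,0,0,0],[1,0,0,0.7,0,0,0],[1,0,0,0.4,0,0,0],[1,0,0,0.2,0,0,0]]
  ]
}}

```text
time: 14.82
eef_pos: [0.4198, -0.1026, 0.0332]
tool_rot: [0.0, 0.997, 0.076, 0.0]
force: [-0.4, -0.3, -1.7]
grip_width: 0.0119
grasp_force: 30.0
```

Request:
{"api": "step_arm", "payload": {
  "steps": [
    [[1,0,0,0.1,0,0,0],[1,0,0,0.08,0,0,0],[1,0,0,0.06,0,0,0],[1,0,0,0.06,0,0,0],[1,0,0,0,0,0,0]]
  ]
}}

```text
time: 15.45
eef_pos: [0.4198, -0.1027, 0.0262]
tool_rot: [0.0, 0.997, 0.076, 0.0]
force: [-2.8, -0.3, 5.4]
grip_width: 0.0117
grasp_force: 30.0
```

```bash
python3 -c "
from geo import *
rep()"
```

```text
t 15.45 pos [ 0.4198 -0.1027  0.0262] case [-134.4   97.5   26.2] stand [-231.9  206.1   26.2] F [-2.8 -0.3  5.4] w 0.0117 30.000529289245605 
q [-0.423  0.009  2.165 -0.     0.967  0.995] 
tool x [0.988 0.153 0.   ] y [ 0.153 -0.988  0.   ] z [ 0. -0. -1.]
```

Request:
{"api": "step_arm", "payload": {
  "steps": [
    [[0.5,0,0,0,0,0,0],[0.5,0,0,0,0,0,0],[0.5,0,0,0,0,0,0],[0.5,0,0,0,0,0,0],[0,0,0,-0.5,0,0,0]]
  ]
}}

```text
time: 16.08
eef_pos: [0.4186, -0.1021, 0.0376]
tool_rot: [-0.001, 0.997, 0.076, -0.001]
force: [-0.3, 0.6, 0.1]
grip_width: 0.0469
grasp_force: 0.0
```

Request:
{"api": "step_arm", "payload": {
  "steps": [
    [[0,0,0,-1,0,0,0],[0,0,0,-1,0,0,0],[0,0,0,-0.5,0,0,-1],[0,0,0,0,0,0,-1],[0,0,0,0,0,0,-1]]
  ]
}}

```text
time: 16.7
eef_pos: [0.4201, -0.1027, 0.1018]
tool_rot: [0.0, 0.978, 0.207, 0.001]
force: [0.1, 0.3, 0.2]
grip_width: 0.0857
grasp_force: 0.0
```

Request:
{"api": "step_arm", "payload": {
  "steps": [
    [[0,0,0,0,0,0,-1],[0,0,0,0,0,0,-1],[0,0,0,0,0,0,-1],[0,0,0,0,0,0,-1],[0,0,0,0,0,0,-1]]
  ]
}}

```text
time: 17.32
eef_pos: [0.4198, -0.1027, 0.1014]
tool_rot: [0.0, 0.91, 0.414, 0.0]
force: [-0.2, -0.2, 0.1]
grip_width: 0.0868
grasp_force: 0.0
```

Request:
{"api": "step_arm", "payload": {
  "steps": [
    [[0,0,0,0,0,0,-1],[0,0,0,0,0,0,-1],[0,0,0,0,0,0,-1],[0,0,0,0,0,0,-1],[0,0,0,0,0,0,-1]]
  ]
}}

```text
time: 17.95
eef_pos: [0.4198, -0.1026, 0.1014]
tool_rot: [0.0, 0.799, 0.601, 0.0]
force: [-0.6, 0.8, -0.9]
grip_width: 0.0871
grasp_force: 0.0
```

Request:
{"api": "step_arm", "payload": {
  "steps": [
    [[0,0,0,0,0,0,-1],[0,0,0,0,0,0,-1],[0,0,0,0,0,0,-1],[0,0,0,0,0,0,-1],[0,0,0,0,0,0,-1]]
  ]
}}

```text
time: 18.58
eef_pos: [0.4199, -0.1027, 0.1015]
tool_rot: [0.0, 0.65, 0.76, 0.0]
force: [-0.8, 1.0, 0.3]
grip_width: 0.0873
grasp_force: 0.0
```

Request:
{"api": "step_arm", "payload": {
  "steps": [
    [[0,0.5,0,0,0,-1,0],[0,0.5,0,0,0,-1,0],[0,0.2,0,0,0,-1,0],[0,0,0,0,0,0,0]]
  ]
}}

```text
time: 19.08
eef_pos: [0.4148, -0.0716, 0.0989]
tool_rot: [0.099, 0.644, 0.754, -0.085]
force: [0.7, -0.4, 0.5]
grip_width: 0.0868
grasp_force: 0.0
```

```bash
python3 - <<'E'
from geo import *
s,R=rep()
im=imaging.snapshot('scene')
L=(( 0.4198,-0.1027),0.1534)
for X in ([0,-120,18],[0,120,18],[0,0,46]): print(proj('scene',frame(*L,np.array([X])/1000))[0].round(1))
for n in('lid_handle','lid_head','lid_foot'):print(n,[(d['at'],round(d['conf'],2)) for d in imaging.tip_of('scene',n)])
t=frame(*L,[[0,.03,.006]])[0];to(t,R,s['eef_pos'])
cv2.imwrite('pics/a4.png',cv2.resize(im[90:280,150:400],None,fx=3,fy=3))
E
```

```text
t 19.075 pos [ 0.4148 -0.0716  0.0989] case [-141.3  128.2   98.9] stand [-200.5  206.2   98.9] F [ 0.7 -0.4  0.5] w 0.0868 0.0 
q [-0.157 -0.187  2.209 -0.287  1.056 -0.18 ] 
tool x [-0.151  0.954 -0.259] y [ 0.988  0.156 -0.   ] z [ 0.04  -0.255 -0.966]
[259.8 170.9]
[302. 203.]
[280.1 180.1]
lid_handle [([210.0, 129.5], 0.82), ([184.4, 180.0], 0.73), ([282.1, 182.1], 0.62)]
lid_head [([204.1, 175.7], 0.79), ([300.5, 204.5], 0.69), ([194.2, 129.9], 0.57)]
lid_foot [([258.3, 170.4], 0.81), ([363.7, 236.9], 0.74), ([229.8, 142.7], 0.62), ([166.3, 191.7], 0.53), ([217.3, 145.9], 0.15)]
units [0.9  0.01 3.6 ]
```

View pics/a4.png

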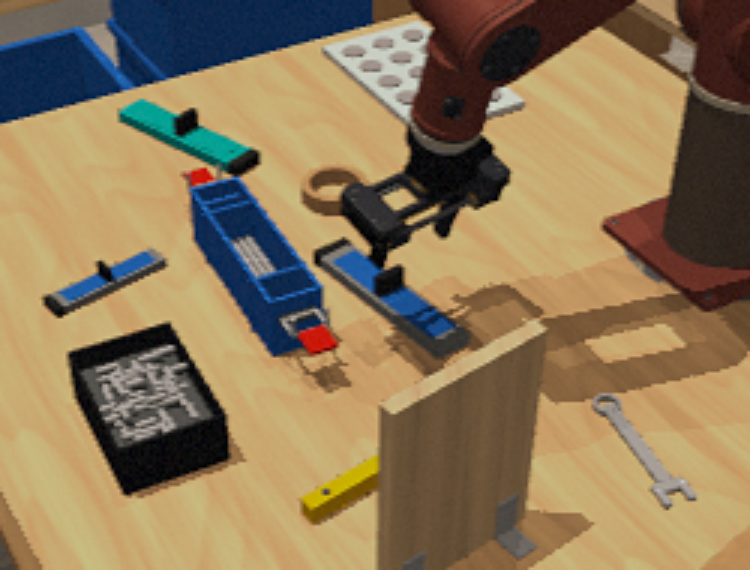

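The lid is flat on the bench at crop (390,295), and the detections match the predicted pose within 2 px. I'll grasp it by its long edges.

Request:
{"api": "step_arm", "payload": {
  "steps": [
    [[0,0.9,0,0,0,0,0],[0,0,0,0.8,0,0,0],[0,0,0,1,0,0,0],[0,0,0,1,0,0,0],[0,0,0,0.6,0,0,0]]
  ]
}}

```text
time: 19.9
eef_pos: [0.4147, -0.0743, 0.0097]
tool_rot: [0.098, 0.646, 0.752, -0.085]
force: [-0.4, 0.1, -0.6]
grip_width: 0.0873
grasp_force: 0.0
```

Request:
{"api": "step_arm", "payload": {
  "steps": [
    [[0,0,0,0.2,0,0,0],[1,0,0,0,0,0,0],[1,0,0,0,0,0,0],[1,0,0,0,0,0,0],[1,0,0,0,0,0,0]]
  ]
}}

```text
time: 20.52
eef_pos: [0.4156, -0.0745, 0.0062]
tool_rot: [0.099, 0.645, 0.753, -0.085]
force: [0.6, -0.2, -0.2]
grip_width: 0.0553
grasp_force: 0.0
```

Request:
{"api": "step_arm", "payload": {
  "steps": [
    [[1,0,0,0,0,0,0],[1,0,0,0,0,0,0]]
  ]
}}

```text
time: 20.78
eef_pos: [0.4157, -0.0745, 0.0062]
tool_rot: [0.099, 0.645, 0.753, -0.085]
force: [-0.6, 1.0, 3.1]
grip_width: 0.0498
grasp_force: 30.0
```

```bash
python3 -c "
from geo import *
rep()"
```

```text
t 20.775 pos [ 0.4157 -0.0745  0.0062] case [-140.2  125.4    6.2] stand [-203.4  205.9    6.2] F [-0.6  1.   3.1] w 0.0498 29.998534619808197 
q [-0.164  0.004  2.247 -0.338  0.835 -0.096] 
tool x [-0.147  0.955 -0.259] y [0.988 0.153 0.001] z [ 0.04  -0.256 -0.966]
```

Request:
{"api": "step_arm", "payload": {
  "steps": [
    [[1,-0.13,0,-0.5,0,0,0],[1,-0.2,0,-0.75,0,0,0],[1,-0.26,0,-0.97,0,0,0],[1,-0.26,0,-0.97,0,0,0],[1,-0.26,0,-0.97,0,0,0]]
  ]
}}

```text
time: 21.4
eef_pos: [0.4148, -0.0743, 0.1146]
tool_rot: [0.099, 0.645, 0.753, -0.085]
force: [0.7, 0.3, -1.5]
grip_width: 0.0498
grasp_force: 30.0
```

Request:
{"api": "step_arm", "payload": {
  "steps": [
    [[1,-0.26,0,-0.97,0,0,0],[1,-0.26,0,-0.97,0,0,0],[1,-0.26,0,-0.97,0,0.5,0],[1,-0.26,0,-0.97,0,0.8,0],[1,0,0,0,0,0.8,0]]
  ]
}}

```text
time: 22.02
eef_pos: [0.4166, -0.0757, 0.217]
tool_rot: [0.031, 0.65, 0.759, -0.024]
force: [-0.1, -0.9, -1.6]
grip_width: 0.0494
grasp_force: 30.0
```

Request:
{"api": "step_arm", "payload": {
  "steps": [
    [[1,0,0,0,0,0.9,0],[1,0,0,0,0,1,0],[1,0,0,0,0,1,0],[1,0,0,0,0,1,0],[1,0,0,0,0,1,0]]
  ]
}}

```text
time: 22.65
eef_pos: [0.4152, -0.0756, 0.2145]
tool_rot: [-0.133, 0.641, 0.748, 0.114]
force: [0.7, 0.9, -2.0]
grip_width: 0.0494
grasp_force: 30.0
```

Request:
{"api": "step_arm", "payload": {
  "steps": [
    [[1,0,0,0,0,1,0],[1,0,0,0,0,1,0],[1,0,0,0,0,1,0],[1,0,0,0,0,1,0],[1,0,0,0,0,1,0]]
  ]
}}

```text
time: 23.28
eef_pos: [0.4153, -0.0758, 0.2144]
tool_rot: [-0.291, 0.601, 0.701, 0.25]
force: [1.2, -0.0, -1.9]
grip_width: 0.0501
grasp_force: 30.0
```

Request:
{"api": "step_arm", "payload": {
  "steps": [
    [[1,0,0,0,0,1,0],[1,0,0,0,0,1,0],[1,0,0,0,0,1,0],[1,0,0,0,0,0,0]]
  ]
}}

```text
time: 23.78
eef_pos: [0.4149, -0.0758, 0.213]
tool_rot: [-0.38, 0.564, 0.657, 0.325]
force: [-0.5, -0.6, -2.0]
grip_width: 0.0498
grasp_force: 30.0
```

```bash
python3 - <<'E'
from geo import *
s,R=rep()
im=imaging.snapshot('scene')
t=frame(*STAND,[[.056,0,.235]])[0];print(t);to(t,R,s['eef_pos'])
cv2.imwrite('pics/a5.png',cv2.resize(im[90:280,150:400],None,fx=3,fy=3))
E
```

```text
t 23.775 pos [ 0.4149 -0.0758  0.213 ] case [-140.9  124.   213. ] stand [-204.6  206.8  213. ] F [-0.5 -0.6 -2. ] w 0.0498 29.994120597839355 
q [-0.81   0.333  1.754  0.562  1.952 -1.005] 
tool x [-0.074  0.493  0.867] y [ 0.988  0.152 -0.002] z [-0.132  0.857 -0.499]
[0.57943751 0.21334152 0.235     ]
units [5.98 8.26 8.6 ]
```

View pics/a5.png

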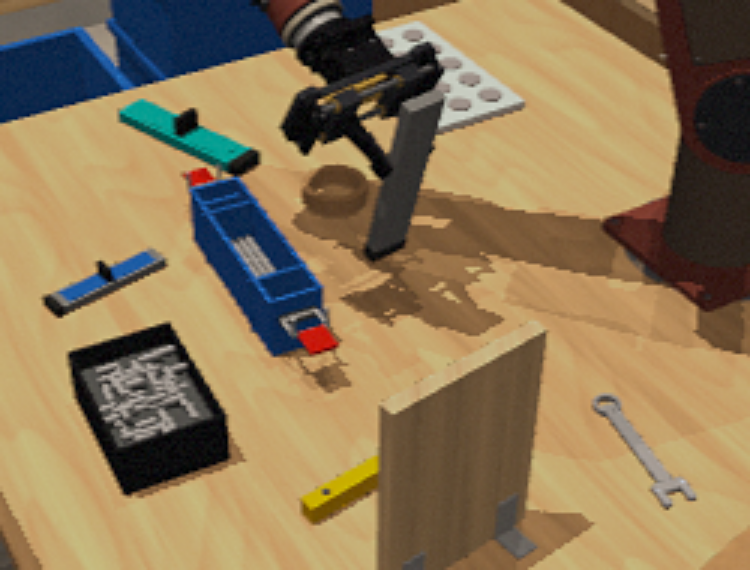

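The lid stands upright in the grip at about (400,180) in the crop, rubber end down. Moving over to the stand.

Request:
{"api": "step_arm", "payload": {
  "steps": [
    [[1,0.3,0.4,0.3,0,0,0],[1,0.5,0.7,0.6,0,0,0],[1,0.65,0.95,0.9,0,0,0],[1,0.65,0.95,1,0,0,0],[1,0.65,0.95,1,0,0,0]]
  ]
}}

```text
time: 24.45
eef_pos: [0.4961, 0.0569, 0.2273]
tool_rot: [-0.378, 0.563, 0.658, 0.325]
force: [-0.5, -1.0, -1.7]
grip_width: 0.0499
grasp_force: 30.0
```

Request:
{"api": "step_arm", "payload": {
  "steps": [
    [[1,0.65,0.95,1,0,0,0],[1,0.65,0.95,1,0,0,0],[1,0.65,0.95,1,0,0,0],[1,0.65,0.9,0.9,0,0,0],[1,0.4,0.4,0.5,0,0,0]]
  ]
}}

```text
time: 25.08
eef_pos: [0.5776, 0.2044, 0.2373]
tool_rot: [-0.379, 0.563, 0.659, 0.325]
force: [-0.6, 0.4, -1.3]
grip_width: 0.0495
grasp_force: 30.0
```

```bash
python3 - <<'E'
from geo import *
s,R=rep()
t=frame(*STAND,[[.056,0,.165]])[0];to(t,R,s['eef_pos'])
a=imaging.snapshot('scene')[110:310,210:370];b=imaging.snapshot('top')[120:260,150:290]
cv2.imwrite('pics/a6.png',np.hstack([cv2.resize(a,(400,500)),cv2.resize(b,(400,400))[:500] if 0 else cv2.copyMakeBorder(cv2.resize(b,(400,400)),0,100,0,0,cv2.BORDER_CONSTANT)]))
E
```

```text
t 25.075 pos [0.5776 0.2044 0.2373] case [  4.3 413.6 237.3] stand [ 47.5   3.2 237.3] F [-0.6  0.4 -1.3] w 0.0495 29.99397486448288 
q [-0.266  0.382  1.636  0.918  1.673 -0.599] 
tool x [-0.08   0.494  0.866] y [0.988 0.155 0.002] z [-0.133  0.855 -0.501]
units [-2.33  0.12  1.74]
```

View pics/a6.png

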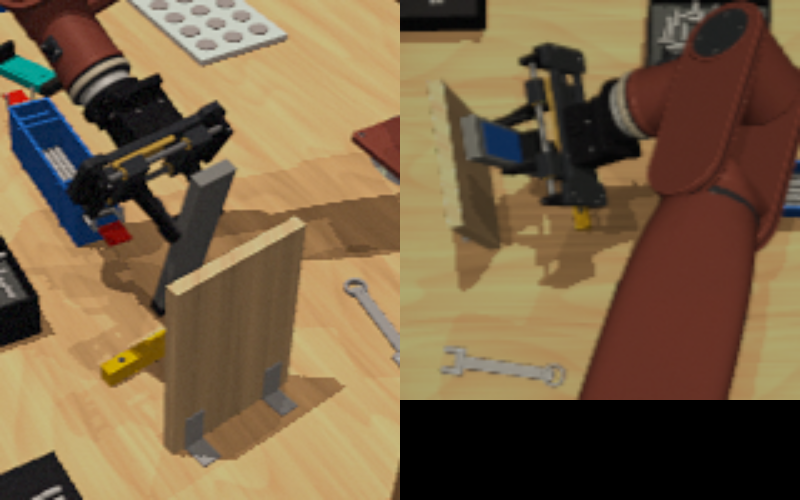

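Request:
{"api": "step_arm", "payload": {
  "steps": [
    [[1,0.25,0.12,0.43,0,0,0],[1,-0.43,0,0.25,0,0,0],[1,-0.7,0,0.4,0,0,0],[1,-0.7,0,0.4,0,0,0],[1,-0.6,0,0.35,0,0,0]]
  ]
}}

```text
time: 25.8
eef_pos: [0.5781, 0.2142, 0.1634]
tool_rot: [-0.38, 0.564, 0.657, 0.325]
force: [0.4, -0.7, -1.4]
grip_width: 0.0498
grasp_force: 30.0
```

Request:
{"api": "step_arm", "payload": {
  "steps": [
    [[1,-0.17,0,0.1,0,0,0],[1,-0.12,0,0.07,0,0,0],[1,-0.1,0,0.06,0,0,0],[1,0,0,0,0,0,0]]
  ]
}}

```text
time: 26.3
eef_pos: [0.5788, 0.2146, 0.1548]
tool_rot: [-0.379, 0.564, 0.658, 0.326]
force: [-0.1, -0.4, -2.5]
grip_width: 0.0496
grasp_force: 30.0
```

```bash
python3 - <<'E'
from geo import *
s,R=rep()
E
```

```text
t 26.3 pos [0.5788 0.2146 0.1548] case [  4.9 423.9 154.8] stand [ 57.4   0.5 154.8] F [-0.1 -0.4 -2.5] w 0.0496 29.994366466999054 
q [-0.251  0.498  1.659  0.921  1.577 -0.699] 
tool x [-0.077  0.494  0.866] y [0.988 0.153 0.001] z [-0.132  0.856 -0.5  ]
```

Request:
{"api": "step_arm", "payload": {
  "steps": [
    [[1,-0.1,0,0.06,0,0,0],[1,-0.1,0,0.06,0,0,0],[1,0,0,0,0,0,0]]
  ]
}}

```text
time: 26.68
eef_pos: [0.5784, 0.2148, 0.1484]
tool_rot: [-0.38, 0.564, 0.657, 0.325]
force: [-0.7, -0.9, -1.9]
grip_width: 0.0496
grasp_force: 30.0
```

Request:
{"api": "step_arm", "payload": {
  "steps": [
    [[1,-0.09,0,0.05,0,0,0],[1,0,0,0,0,0,0]]
  ]
}}

```text
time: 26.92
eef_pos: [0.5785, 0.2147, 0.1458]
tool_rot: [-0.38, 0.564, 0.657, 0.325]
force: [0.4, 0.1, -2.2]
grip_width: 0.0492
grasp_force: 30.0
```

Request:
{"api": "step_arm", "payload": {
  "steps": [
    [[1,-0.06,0,0.03,0,0,0],[1,0,0,0,0,0,0]]
  ]
}}

```text
time: 27.18
eef_pos: [0.5787, 0.2147, 0.145]
tool_rot: [-0.38, 0.563, 0.657, 0.326]
force: [-0.5, 1.1, 1.9]
grip_width: 0.0495
grasp_force: 30.0
```

Request:
{"api": "step_arm", "payload": {
  "steps": [
    [[1,0.05,0,-0.03,0,0,0],[1,-0.05,0,-0.087,0,0,0],[1,-0.05,0,-0.087,0,0,0],[1,0,0,0,0,0,0]]
  ]
}}

```text
time: 27.68
eef_pos: [0.5795, 0.2093, 0.1457]
tool_rot: [-0.379, 0.564, 0.657, 0.325]
force: [0.6, 0.1, -1.4]
grip_width: 0.0498
grasp_force: 30.0
```

Request:
{"api": "step_arm", "payload": {
  "steps": [
    [[1,-0.03,0,-0.05,0,0,0],[1,0,0,0,0,0,0]]
  ]
}}

```text
time: 27.92
eef_pos: [0.5796, 0.208, 0.1458]
tool_rot: [-0.38, 0.564, 0.657, 0.325]
force: [-0.5, -0.1, -2.0]
grip_width: 0.0496
grasp_force: 30.0
```

Request:
{"api": "step_arm", "payload": {
  "steps": [
    [[1,-0.03,0,-0.05,0,0,0],[1,0,0,0,0,0,0]]
  ]
}}

```text
time: 28.18
eef_pos: [0.5798, 0.2066, 0.1458]
tool_rot: [-0.38, 0.564, 0.657, 0.325]
force: [0.9, -0.5, -0.8]
grip_width: 0.0495
grasp_force: 30.0
```

```bash
python3 - <<'E'
from geo import *
s,R=rep()
E
```

```text
t 28.175 pos [0.5798 0.2066 0.1458] case [  6.4 416.  145.8] stand [ 49.3   0.7 145.8] F [ 0.9 -0.5 -0.8] w 0.0495 29.99424397945404 
q [-0.263  0.516  1.653  0.915  1.578 -0.714] 
tool x [-0.076  0.494  0.866] y [ 0.988  0.152 -0.   ] z [-0.132  0.856 -0.5  ]
```

Request:
{"api": "step_arm", "payload": {
  "steps": [
    [[1,-0.03,0,-0.05,0,0,0],[1,0,0,0,0,0,0]]
  ]
}}

```text
time: 28.42
eef_pos: [0.58, 0.2054, 0.1459]
tool_rot: [-0.38, 0.564, 0.657, 0.326]
force: [-0.6, 0.9, -1.5]
grip_width: 0.0497
grasp_force: 30.0
```

Request:
{"api": "step_arm", "payload": {
  "steps": [
    [[1,-0.03,0,-0.05,0,0,0],[1,0,0,0,0,0,0]]
  ]
}}

```text
time: 28.68
eef_pos: [0.5802, 0.204, 0.146]
tool_rot: [-0.38, 0.564, 0.657, 0.326]
force: [-0.4, 3.1, 0.2]
grip_width: 0.0496
grasp_force: 30.0
```

Request:
{"api": "step_arm", "payload": {
  "steps": [
    [[1,-0.03,0,-0.05,0,0,0],[1,0,0,0,0,0,0]]
  ]
}}

```text
time: 28.92
eef_pos: [0.5805, 0.2024, 0.1459]
tool_rot: [-0.38, 0.564, 0.657, 0.326]
force: [-0.7, 2.4, 0.0]
grip_width: 0.0497
grasp_force: 30.0
```

Request:
{"api": "step_arm", "payload": {
  "steps": [
    [[1,0,0,0.07,0,0,0],[1,0.03,0,0.1,0,-0.2,0],[1,0.03,0,0.1,0,-0.2,0],[1,0.03,0,0.1,0,-0.2,0],[1,0,0,0,0,0,0]]
  ]
}}

```text
time: 29.55
eef_pos: [0.5793, 0.2118, 0.1435]
tool_rot: [-0.362, 0.572, 0.668, 0.311]
force: [0.2, 1.4, 4.2]
grip_width: 0.0499
grasp_force: 30.0
```

Request:
{"api": "step_arm", "payload": {
  "steps": [
    [[1,0.03,0,0.1,0,-0.2,0],[1,0.03,0,0.1,0,-0.2,0],[1,0,0,0,0,0,0]]
  ]
}}

```text
time: 29.92
eef_pos: [0.5786, 0.2166, 0.1421]
tool_rot: [-0.35, 0.577, 0.674, 0.301]
force: [0.5, 2.2, 5.9]
grip_width: 0.0497
grasp_force: 30.0
```

```bash
python3 - <<'E'
from geo import *
s,R=rep()
a=imaging.snapshot('scene')[110:310,210:370];b=imaging.snapshot('top')[140:220,150:230]
cv2.imwrite('pics/a7.png',np.hstack([cv2.resize(a,(320,400)),cv2.resize(b,(400,400),interpolation=cv2.INTER_CUBIC)]))
E
```

```text
t 29.925 pos [0.5786 0.2166 0.1421] case [  4.6 425.9 142.1] stand [ 59.4   0.4 142.1] F [0.5 2.2 5.9] w 0.0497 29.994000792503357 
q [-0.224  0.47   1.671  0.868  1.515 -0.671] 
tool x [-0.089  0.566  0.819] y [0.988 0.153 0.001] z [-0.125  0.81  -0.573]
```

View pics/a7.png

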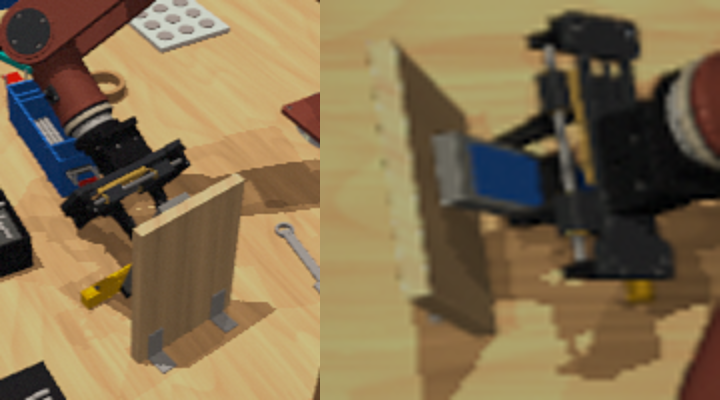

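The lid's foot is at the stop and its head is a little short of the panel, in top crop (440,170). I'll ease it on.

Request:
{"api": "step_arm", "payload": {
  "steps": [
    [[1,0.04,0,0.09,0,-0.2,0],[1,0,0,0,0,0,0]]
  ]
}}

```text
time: 30.28
eef_pos: [0.5782, 0.2189, 0.1414]
tool_rot: [-0.345, 0.58, 0.676, 0.296]
force: [-0.4, 2.5, 5.2]
grip_width: 0.0499
grasp_force: 30.0
```

Request:
{"api": "step_arm", "payload": {
  "steps": [
    [[1,0.02,0,0.05,0,-0.1,0],[1,0,0,0,0,0,0]]
  ]
}}

```text
time: 30.52
eef_pos: [0.5781, 0.2201, 0.141]
tool_rot: [-0.342, 0.581, 0.678, 0.294]
force: [-1.3, 3.1, 5.2]
grip_width: 0.0496
grasp_force: 30.0
```

Request:
{"api": "step_arm", "payload": {
  "steps": [
    [[1,0.02,0,0.05,0,-0.1,0],[1,0,0,0,0,0,0]]
  ]
}}

```text
time: 30.78
eef_pos: [0.5778, 0.2213, 0.1406]
tool_rot: [-0.339, 0.582, 0.679, 0.291]
force: [0.3, 2.5, 4.7]
grip_width: 0.0495
grasp_force: 30.0
```

Request:
{"api": "step_arm", "payload": {
  "steps": [
    [[1,0.02,0,0.05,0,-0.1,0],[1,0,0,0,0,0,0]]
  ]
}}

```text
time: 31.02
eef_pos: [0.5776, 0.2225, 0.1401]
tool_rot: [-0.336, 0.584, 0.681, 0.288]
force: [0.7, 1.5, 5.5]
grip_width: 0.0495
grasp_force: 30.0
```

Request:
{"api": "step_arm", "payload": {
  "steps": [
    [[1,0.02,0,0.05,0,-0.1,0],[1,0,0,0,0,0,0]]
  ]
}}

```text
time: 31.28
eef_pos: [0.5775, 0.2236, 0.1397]
tool_rot: [-0.333, 0.585, 0.682, 0.286]
force: [0.6, 1.3, 5.8]
grip_width: 0.0496
grasp_force: 30.0
```

```bash
python3 - <<'E'
from geo import *
s,R=rep();print(s['moment'])
E
```

```text
t 31.275 pos [0.5775 0.2236 0.1397] case [  3.1 432.8 139.7] stand [ 66.4   0.3 139.7] F [0.6 1.3 5.8] w 0.0496 29.996270835399628 
q [-0.197  0.443  1.681  0.839  1.477 -0.639] 
tool x [-0.094  0.608  0.788] y [0.988 0.152 0.001] z [-0.119  0.779 -0.616]
[ 0.44805426 -0.08078162 -0.08823689]
```

Request:
{"api": "step_arm", "payload": {
  "steps": [
    [[1,0.02,0,0.05,0,-0.1,0],[0.8,0,0,0,0,0,0],[0.5,0,0,0,0,0,0],[0,0,0,0,0,0,0],[0,0,0,0,0,0,0]]
  ]
}}

```text
time: 31.9
eef_pos: [0.5766, 0.2246, 0.138]
tool_rot: [-0.33, 0.587, 0.684, 0.282]
force: [0.6, -0.5, -0.1]
grip_width: 0.0625
grasp_force: 0.0
```

Request:
{"api": "step_arm", "payload": {
  "steps": [
    [[0,0,0,0,0,0,0],[0,0,0,0,0,0,0],[0,0,0,0,0,0,0],[0,0,0,-0.3,0,0,0],[0,0,0,-0.6,0,0,0]]
  ]
}}

```text
time: 32.52
eef_pos: [0.5794, 0.2074, 0.1534]
tool_rot: [-0.33, 0.586, 0.684, 0.283]
force: [0.5, -0.2, -0.3]
grip_width: 0.0868
grasp_force: 0.0
```

```bash
python3 - <<'E'
from geo import *
s,R=rep();print(s['moment'])
for n in('lid_foot','lid_head'):
  for c in ('scene','top'):
    imaging.snapshot(c);print(n,c,[(d['at'],round(d['conf'],2)) for d in imaging.tip_of(c,n)][:4])
for l in([0,0,7],[107,0,222]):
    X=frame(*STAND,np.array([l])/1000)+[[0,-.003,0]];print(proj('scene',X),proj('top',X))
a=imaging.snapshot('scene')[110:310,210:370];b=imaging.snapshot('top')[140:220,150:230]
cv2.imwrite('pics/a8.png',np.hstack([cv2.resize(a,(320,400)),cv2.resize(b,(400,400),interpolation=cv2.INTER_CUBIC)]))
E
```

```text
t 32.525 pos [0.5794 0.2074 0.1534] case [  5.9 416.8 153.4] stand [ 50.2   1.  153.4] F [ 0.5 -0.2 -0.3] w 0.0868 0.0 
q [-0.219  0.426  1.668  0.819  1.507 -0.629] 
tool x [-0.095  0.615  0.783] y [ 0.988  0.153 -0.001] z [-0.12   0.773 -0.622]
[-0.41005301 -0.14044699 -0.03655355]
lid_foot scene [([165.9, 192.1], 0.88), ([230.2, 144.0], 0.74), ([275.8, 251.4], 0.46)]
lid_foot top [([319.7, 127.0], 0.9), ([205.3, 179.3], 0.75), ([362.8, 213.1], 0.72)]
lid_head scene [([205.4, 177.9], 0.66), ([192.1, 128.9], 0.64)]
lid_head top [([418.6, 189.8], 0.77), ([325.4, 167.2], 0.7), ([169.6, 176.5], 0.64)]
[[275.67583659 250.00643719]] [[209.28807804 179.80590553]]
[[302.18272144 216.76436913]] [[170.79664329 174.56871496]]
```

View pics/a8.png

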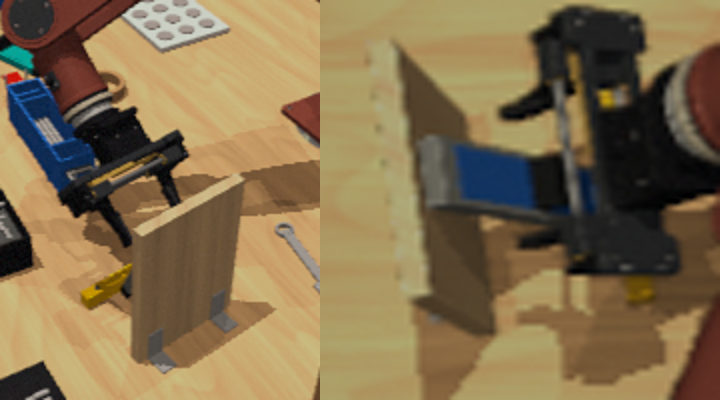

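The lid leans on the panel, head at top crop (425,165). I'll back off clear of it and check the foot.

Request:
{"api": "step_arm", "payload": {
  "steps": [
    [[0,0,0,-0.8,0,0,0],[0,0,0,-1,0,0,0],[0,0,0,-1,0,0,0],[0,0,0,-1,0,0,0],[0,0,0,-1,0,0,0]]
  ]
}}

```text
time: 33.65
eef_pos: [0.5944, 0.1132, 0.2293]
tool_rot: [-0.329, 0.586, 0.684, 0.283]
force: [0.8, 0.4, 0.0]
grip_width: 0.0871
grasp_force: 0.0
```

Request:
{"api": "step_arm", "payload": {
  "steps": [
    [[0,0.5,-0.8,-1,0,0,0],[0,0.5,-0.8,-1,0,0,0],[0,0.5,-0.8,-1,0,0,0],[0,0.5,-0.8,-1,0,0,0],[0,0,0,0,0,0,0]]
  ]
}}

```text
time: 34.28
eef_pos: [0.5227, 0.0543, 0.332]
tool_rot: [-0.327, 0.587, 0.684, 0.284]
force: [0.0, -0.2, -0.6]
grip_width: 0.0868
grasp_force: 0.0
```

```bash
python3 - <<'E'
from geo import *
rep()
b=imaging.snapshot('top');a=imaging.snapshot('scene')
for n in('lid_foot','lid_head','lid_handle'):
  for c in ('scene','top'):
    print(n,c,[(d['at'],round(d['conf'],2)) for d in imaging.tip_of(c,n)][:5])
for l in([0,0,7],[107,0,222]):
    X=frame(*STAND,np.array([l])/1000)+[[0,-.003,0]];print(proj('scene',X),proj('top',X))
cv2.imwrite('pics/a9.png',np.hstack([cv2.resize(a[180:300,215:340],(400,384),interpolation=cv2.INTER_CUBIC),cv2.resize(b[140:217,150:230],(400,384),interpolation=cv2.INTER_CUBIC)]))
E
```

```text
t 34.275 pos [0.5227 0.0543 0.332 ] case [-41.3 260.4 332. ] stand [-92.5  80.4 332. ] F [ 0.  -0.2 -0.6] w 0.0868 0.0 
q [-0.489  0.175  1.615  0.723  1.894 -0.602] 
tool x [-0.097  0.617  0.781] y [0.989 0.15  0.004] z [-0.115  0.772 -0.625]
lid_foot scene [([232.0, 143.2], 0.67), ([166.1, 191.6], 0.57), ([273.8, 253.2], 0.46)]
lid_foot top [([205.7, 177.1], 0.79), ([364.4, 213.0], 0.7)]
lid_head scene [([202.6, 177.6], 0.92), ([192.4, 129.3], 0.81), ([397.2, 308.5], 0.21)]
lid_head top [([419.7, 187.8], 0.63), ([168.2, 175.9], 0.6), ([351.8, 189.9], 0.27)]
lid_handle scene [([214.0, 131.0], 0.82), ([186.0, 180.3], 0.7), ([199.6, 231.7], 0.6)]
lid_handle top [([395.4, 202.6], 0.98), ([192.9, 176.6], 0.97)]
[[275.67583659 250.00643719]] [[209.28807804 179.80590553]]
[[302.18272144 216.76436913]] [[170.79664329 174.56871496]]
```

View pics/a9.png

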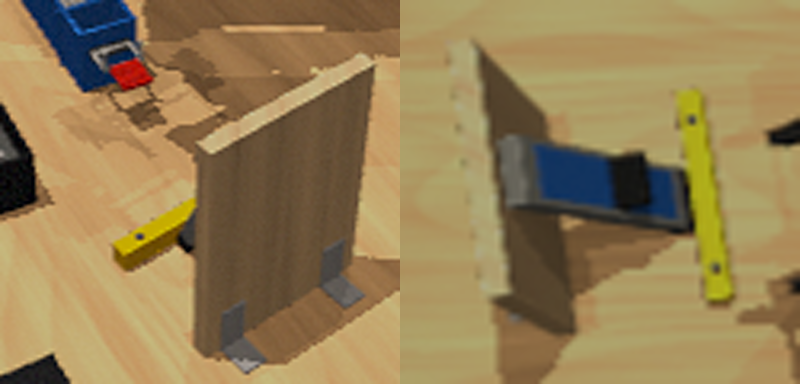

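```bash
python3 - <<'E'
from geo import *
b=imaging.snapshot('top')
for r in range(174,187,2): print(r,[tuple(int(v) for v in b[r,c]) for c in range(202,213)])
f=STAND
for fx in(0,5,10):
    X=frame(*f,np.array([[fx,-20,7],[fx,0,7],[fx,20,7]])/1000);print(fx,proj('top',X).round(1).tolist())
print('stop edge',proj('top',frame(*f,np.array([[0,-20,24],[0,20,24],[-20,-20,24],[-20,20,24]])/1000)).round(1).tolist())
E
```

```text
174 [(83, 53, 33), (84, 59, 41), (73, 69, 66), (52, 61, 64), (35, 50, 54), (25, 123, 124), (25, 162, 165), (26, 171, 174), (27, 171, 174), (25, 172, 174), (17, 125, 134)]
176 [(89, 48, 17), (89, 48, 17), (78, 60, 49), (65, 67, 68), (40, 44, 46), (15, 66, 75), (22, 151, 155), (26, 171, 174), (25, 173, 174), (24, 173, 174), (22, 148, 154)]
178 [(89, 49, 17), (89, 48, 17), (83, 57, 38), (70, 67, 64), (43, 48, 51), (15, 17, 21), (21, 147, 150), (25, 171, 174), (25, 172, 174), (25, 173, 174), (28, 173, 173)]
180 [(89, 48, 15), (90, 49, 17), (84, 51, 26), (70, 64, 62), (50, 55, 58), (26, 30, 31), (20, 121, 122), (26, 162, 165), (26, 170, 174), (24, 170, 174), (26, 171, 174)]
182 [(89, 48, 16), (89, 48, 16), (89, 48, 15), (75, 64, 60), (63, 70, 72), (39, 44, 46), (15, 75, 85), (23, 151, 157), (26, 170, 174), (26, 171, 174), (25, 171, 174)]
184 [(65, 71, 72), (66, 71, 72), (66, 71, 72), (65, 70, 71), (63, 70, 72), (43, 49, 51), (19, 31, 36), (22, 145, 151), (26, 169, 174), (26, 170, 174), (26, 170, 174)]
186 [(46, 71, 92), (37, 53, 68), (26, 32, 35), (20, 22, 23), (21, 29, 33), (27, 42, 55), (28, 46, 62), (27, 149, 152), (27, 171, 174), (25, 169, 174), (26, 170, 174)]
0 [[207.8, 175.0], [208.5, 179.8], [209.3, 184.7]]
5 [[206.5, 175.2], [207.3, 180.0], [208.0, 184.9]]
10 [[205.3, 175.4], [206.1, 180.2], [206.8, 185.1]]
stop edge [[207.2, 174.2], [208.7, 184.0], [212.2, 173.3], [213.8, 183.2]]
```

```bash
python3 -c "
from workcell import job
print(job.hand_in())"
```

```text
the job is handed in; nothing more can be done
None
```

The job is handed in with no verdict returned: both clips are open and the lid is released, leaning on the panel handle outward, and I judge its foot to be within about 2 mm of the stop (±2 mm) from touch and the pictures.

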